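# Tool change at the revolving tool magazine

## Robot

A 6-joint arm with a two-finger parallel gripper is mounted at the origin on a cart in front of the work surface, level with it; the furniture and walls round the work are solid. World frame = base frame: x ahead of the robot, y to its left, z up, the work surface at z = 0. Lengths are in mm, angles in degrees, forces in N, time in s.
With the tool pointing down it reaches from about 350 to 850 mm from the base axis. Payload 8.1 kg.
Tool frame: the origin (TCP) lies midway between the tips of the shut fingers; the grasp point (between the pads) lies 19 mm behind it (r.grip_point_offset is the distance from the TCP to the grasp point, in mm); z points along the fingers, y is the line along which they close (so a half turn about z gives the same grasp; the last joint's range is limited). The gripper opens to 85 mm and grips with 20 to 120 N. Pads are 22 mm wide; open, the fingers measure 114 mm over their backs; the gripper's body (76 mm by 85 mm) begins 54 mm behind the grasp point. The pads swing forward as they close: fully open they stand 13 mm farther back than shut.
Start: joints at [71.826, 7.471, 85.268, -0, 87.261, -4.893], TCP at [137.815, 583.963, 231.292] pointing down, gripper open.
Joint ranges: [-169.43, 169.43], [-51.17, 129.36], [1.28, 143.12], [-76.62, 256.62], [0, 156.53], [-152.29, 152.29]. Speed limits (degrees/s): [136.94, 136.94, 159.86, 180, 180, 180].

## Interface

Orientations are given as [roll, pitch, yaw] about the fixed x, y, z axes, in that order (R = Rz(yaw) Ry(pitch) Rx(roll)).
In Python, from bench import r gives the robot as it stands.
- The arm moves only by the shell command python3 -m inch 'ROWS' [FORCE]. ROWS is JSON, one flat list of numbers, 7 for each row, row after row: the shift along the world's x, y, z in m, then the turn, a rotation vector about the world's x, y, z in degrees, then the closure in counts, from 0 (fully open) to 255 (shut). A call has 1 to 10 rows; each row shifts and turns the commanded pose from where the row before left it; what a row does not reach is not made up. A row lasts 1/10 s, in which the tool goes at most 50 mm and 8.59 degrees, less where a joint would pass 70% of its speed; a pose out of reach is approached as far as the arm can. A call with a gripper value outside its range is refused whole. The fingers move at their own pace and stop on an object; FORCE is the grip in N (left out, the last holds). Time passes only in rows, so rows that do not move let the fingers close. It gives the time, the measured TCP pose, the force and the opening at its end, in the units of the state.
- r.sense(): the state, without advancing time (a new reading comes with each control period).
- r.snapshot(name): name is "scene" or "top" or "wrist"; returns (picture, depth): 480x640x3 uint8, red, green, blue; 480x640 float32, mm along the optical axis (not along the pixel's ray), 0 where there is no reading.
- r.get_calibration(name): a dict with "fovy" (degrees; the focal length in pixels is half the picture's height over the tangent of half this angle, whatever the lens; pixels are square), "cx", "cy" (the principal point, pixels), "position" and "rotation" of the camera in the world; the wrist camera has in their place "tool_from_camera" (4x4, takes a point from camera to tool coordinates, whose origin is the TCP and whose axes are the flange's). Camera axes: x right, y up, looking along -z (the intrinsics and any distortion apply to the point x, -y, -z); pixel columns grow to the right and rows downward; lengths in mm; the calibration is good to about 2 mm. A picture is of the moment at which its call begins: read the wrist's pose just before it. get_calibration takes no time and is no camera call.
- r.hand_in(): hands the job in, once; it reports no verdict.
The state is a dict: "time": time; "joint_pos": joint angles; "qd": joint speeds; "joint_efforts": joint torques, N m; "tool_pos": TCP position; "tcp_rot": TCP orientation; "ft_force": force on the tool from outside, world axes, zero at the start; "wrist_torque": the same for the moment, N m; "finger_gap": finger opening in mm.
Only numpy, scipy, OpenCV 4.12 (cv2) and the standard library are available. Lean on these libraries where they do the work, as an engineer would, in place of code of your own. Each camera call takes 0.05 s, during which the arm holds its last target. There are 200 camera calls.

## Task

Change the tool in the setting stand. First turn the tool carousel by its crank knob until the empty pocket is at the loading place at the front, opposite the red pointer, and put the used tool with the yellow ring from the stand back into that pocket; then turn the carousel until the tool with the red ring is at the loading place, take it out there and seat it upright in the stand. The cutters are brittle, so never drop, tip or lay down a tool, leave the other tools in their pockets and do not shift the things standing around.

Things in the scene. Friction and masses are not known exactly. Their poses are not given: they have to be found in the camera images.
- loading_place (a point): where one pocket can be reached, at the open front of the carousel by the red pointer: on the pocket's axis, at rim height, 58 mm above the bench. Its x axis points to the carousel axis (rear), y left, z up. The clear guard (top 145 mm above the bench, 300 mm wide) begins 83 mm behind this point; neighbouring tools stand 54 mm to the rear and 94 mm to either side
- carousel_axis (a point): turning axis of the carousel, 58 mm above the bench; frame as for the loading place. Tool table 260 mm across, six black pots on a circle of 108 mm radius, 60 degrees apart; grey housing 300 mm wide, 134 mm to the front and 137 mm to the rear of this axis, its rear under a clear guard 145 mm high with a black hand wheel (88 mm across, top 181 mm above the bench) on it
- crank_grip (a point): middle of the upright black crank knob on the hand wheel; the wheel turns the carousel directly, one to one. Round, 21 mm across, 40 mm tall (20 mm below to 20 mm above this point), spins freely on its pin; 34 mm from the carousel axis, on the same side as pocket_0. Lead it round the axis or push it. A drag brake holds the carousel where it is left (3 to 8 N at the knob); no end stops
- pocket_0 (a point): rim centre of the empty pocket, home of the yellow tool, 58 mm above the bench, turning with the carousel. All pockets are pots 42 mm outside and 32 mm deep, with a mouth 25 mm wide inside eight brass pads. A seated tool's flange rests on the rim, its middle point 20 mm above this one. The carousel starts with this pocket 35 degrees or more from the loading place
- stand_seat (a point): centre of the rim of the pot on the tool setting stand (fixed to the bench), 50 mm above the bench; pot 42 mm outside, 38 mm deep, mouth 25 mm wide; aluminium base plate 130 by 86 by 12 mm. Its x axis points to the gauge column (to the rear), y left, z up. A seated tool's middle point is 20 mm above this one
- stand_column (a point): the stand's steel gauge column, at rim height, 70 mm from the pot's axis: 14 mm thick, top 162 mm above the bench, with a blue carriage 26 by 22 mm, 127 to 149 mm above the bench, and a dial on the far side, up to 60 mm behind the column. Grip tools in the stand with the fingers to its left and right, clear of the column
- tool_red_mid (a point): tool with the red ring, the wanted one, in one of pockets 1 to 5; 0.13 to 0.25 kg, 96 mm tall. Point: on its axis, half-way up. From 48 mm below it: taper 28 mm long (round foot, 21 mm wide above), flange 38 mm across, 10 thick, dark nut 28 mm across, 32 tall (grip here; keep fingertips above the flange, at most 8 mm below the point), red ring 25 mm across, 8 tall, thin cutter 18 mm
- tool_yellow_mid (a point): tool with the yellow ring, the used one, in the stand; 0.13 to 0.25 kg, 96 mm tall. Point: on its axis, half-way up. From 48 mm below it: taper 28 mm long (round foot, 21 mm wide above), flange 38 mm across, 10 thick, dark nut 28 mm across, 32 tall (grip here; keep fingertips above the flange, at most 8 mm below the point), yellow ring 25 mm across, 8 tall, thin cutter 18 mm
- tool_blue_mid (a point): tool holder with the blue ring, otherwise like the red one, to be left in its pocket. It stands in one of pockets 1 to 5; this point is on its axis half-way up, 20 mm above the pocket rim
- tool_green_mid (a point): tool holder with the green ring, otherwise like the red one, to be left in its pocket. It stands in one of pockets 1 to 5; this point is on its axis half-way up, 20 mm above the pocket rim
- tool_white_mid (a point): tool holder with the white ring, otherwise like the red one, to be left in its pocket. It stands in one of pockets 1 to 5; this point is on its axis half-way up, 20 mm above the pocket rim
- tool_black_mid (a point): tool holder with the black ring, otherwise like the red one, to be left in its pocket. It stands in one of pockets 1 to 5; this point is on its axis half-way up, 20 mm above the pocket rim
- spray_can: white and green aerosol can standing between the carousel and the stand, 66 mm across, 225 mm tall; origin at the centre of its underside; a bystander, leave it alone
- pet_sprayer: trigger spray bottle standing towards the rear, 66 by 88 mm, 275 mm tall; origin at the centre of its underside; a bystander, leave it alone
- grease_tin: low red round tin, 65 mm across, 23 mm high; origin at the centre of its underside; a bystander, leave it alone
- small_block: small white-grey drilled aluminium block, 38 by 62 by 28 mm; origin at the centre of its underside; a bystander, leave it alone
- wrench_10: combination wrench lying flat, 173 mm long along its y axis, 25 mm wide, 8 mm high; origin at the centre of its underside; a bystander, leave it alone
- screwdriver_red: red and black screwdriver lying down, 198 mm long along its y axis, 30 mm high; origin at the centre of its underside; a bystander, leave it alone
- nut_cup: black open cup of brass nuts, 68 mm across, 50 mm high; origin at the centre of its underside; a bystander, leave it alone
- pliers: red-handled pliers lying flat, 180 mm long along their y axis, 56 mm wide, 14 mm high; origin at the centre of its underside; a bystander, leave it alone
Not all that is in view belongs to the job. What is shaped like the part that bears tool_red_mid but turquoise is not meant.

How it is judged (in metres and radians):
On the way, in this order (a step that is already met when the one before it is completed fails the run):
1. the empty pocket has been turned to the loading place at the front (horizontal distance between pocket_0 and loading_place below 0.012 m), for 0.2 s.
2. the yellow-ringed tool sits upright in the pocket that was empty (horizontal distance between tool_yellow_mid and pocket_0 below 0.006 m and z of tool_yellow_mid in the frame of pocket_0 between 0.015 and 0.026 m and angle between tool_yellow_mid's own z axis and vertical below 0.1 rad), for 0.2 s.
3. the red-ringed tool, still in its pocket, has been turned to the loading place (horizontal distance between tool_red_mid and loading_place below 0.012 m and z of tool_red_mid in the frame of loading_place below 0.026 m and angle between tool_red_mid's own z axis and vertical below 0.1 rad), for 0.2 s.
At the end, for the whole second after the job is handed in: Red tool seated in the stand, yellow tool in the pocket that was empty (each within 6 mm of the pot's axis, middle 15 to 26 mm above the rim, tilt under 0.1 rad); blue, green, white and black tools seated likewise (7 mm) on the carousel's pocket circle. Any carousel angle will do (all of step 2 and horizontal distance between tool_red_mid and stand_seat below 0.006 m and z of tool_red_mid in the frame of stand_seat between 0.015 and 0.026 m and angle between each of tool_red_mid, tool_blue_mid, tool_green_mid, tool_white_mid, tool_black_mid's own z axis and vertical below 0.1 rad and horizontal distance between tool_blue_mid and carousel_axis between 0.101 and 0.115 m and z of tool_blue_mid in the frame of carousel_axis between 0.015 and 0.026 m and horizontal distance between tool_green_mid and carousel_axis between 0.101 and 0.115 m and z of tool_green_mid in the frame of carousel_axis between 0.015 and 0.026 m and horizontal distance between tool_white_mid and carousel_axis between 0.101 and 0.115 m and z of tool_white_mid in the frame of carousel_axis between 0.015 and 0.026 m and horizontal distance between tool_black_mid and carousel_axis between 0.101 and 0.115 m and z of tool_black_mid in the frame of carousel_axis between 0.015 and 0.026 m); the robot touches nothing.
It fails at once if the red or yellow tool is laid down, dropped or tipped (height (world z) of any of tool_red_mid, tool_yellow_mid below 0.055 m or angle between any of tool_red_mid, tool_yellow_mid's own z axis and vertical above 0.7 rad).
It fails at once if one of the four other tools is lifted out of its pocket or tipped (z of any of tool_blue_mid, tool_green_mid, tool_white_mid, tool_black_mid in the frame of carousel_axis above 0.04 m or angle between any of tool_blue_mid, tool_green_mid, tool_white_mid, tool_black_mid's own z axis and vertical above 0.4 rad).
It fails at once if a bystander is shifted by more than 30 mm (distance of any of spray_can, pet_sprayer, grease_tin, small_block, wrench_10, screwdriver_red, nut_cup, pliers from where it was at the start of the episode above 0.03 m).
It fails at once if the spray can or the spray bottle is tipped (angle between any of spray_can, pet_sprayer's own z axis and vertical above 0.4 rad).
It also fails if it takes over 72 s, if anything falls off the work surface, if the arm or the gripper's body presses on something with over 40 N, if the wrist force passes 120 N, or if a joint passes its speed limit or range.

## Working session

There is one attempt and no reset: what is moved stays moved. The work goes in short steps, Python scripts to look and compute and a shell command to move; the robot and the scene stay as the last step left them, time stands still between calls to the robot, and variables do not carry over. Pictures are saved under pics/ and viewed, on a budget of 10 in all, crops included, one or two more only if the job needs it, and the job is handed in when it is done.

```bash
ls; mkdir -p pics; python3 - <<'E'
from bench import r
import cv2,numpy as np
for n in("scene","top"):
    p,d=r.snapshot(n); cv2.imwrite(f"pics/{n}0.png",p[:,:,::-1]); np.savez(f"{n}0.npz",p=p,d=d)
    print(n,r.get_calibration(n))
print(r.get_calibration("wrist")); print(r.sense())
E
```

```text
pics
scene {'fovy': 57.777301715544596, 'cx': 314.38393086072585, 'cy': 239.6660568990401, 'position': array([-294.64092957,  635.30242518,  762.25797045]), 'rotation': array([  58.88505456,    0.96668088, -129.48634635])}
top {'fovy': 43.18876679967779, 'cx': 308.21994058993124, 'cy': 234.5161957981391, 'position': array([-645.79095374,  568.13429692, 1763.55824882]), 'rotation': array([  38.70984023,   -0.74319182, -116.33679183])}
{'fovy': 62.188681781940524, 'cx': 322.4827787038574, 'cy': 238.76864618753234, 'tool_from_camera': array([[ 4.83243366e-04,  9.61909495e-01,  2.73367684e-01,
         7.00492351e+01],
       [ 9.99999679e-01, -6.39729429e-04,  4.83300000e-04,
         4.71966057e-01],
       [ 6.39772211e-04,  2.73367362e-01, -9.61909495e-01,
        -1.42720819e+02],
       [ 0.00000000e+00,  0.00000000e+00,  0.00000000e+00,
         1.00000000e+00]])}
{'time': 0.1, 'joint_pos': array([ 7.18266383e+01,  7.51169917e+00,  8.53241444e+01, -3.35949386e-04,
        8.72597651e+01, -4.89303814e+00]), 'qd': array([-0.03391329, -0.10406483, -0.21881654,  0.03668653,  0.03275081,
       -0.06737111]), 'joint_efforts': array([ 1.20946628e-03, -5.70956969e+01, -5.01939797e+01, -2.43937830e-04,
        8.28504941e-03,  8.14027271e-05]), 'tool_pos': array([137.65542151, 583.4902188 , 230.32915344]), 'tcp_rot': array([-1.79904711e+02, -7.82070065e-03,  1.66719686e+02]), 'ft_force': array([-0.56324994, -0.55944909,  0.07842172]), 'wrist_torque': array([-0.00952194, -0.07641417, -0.01190444]), 'finger_gap': 85.64777744388265}
```

View pics/scene0.png

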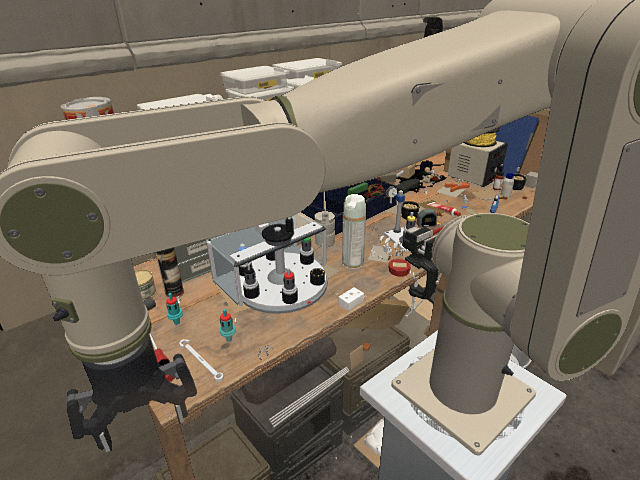

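View pics/top0.png

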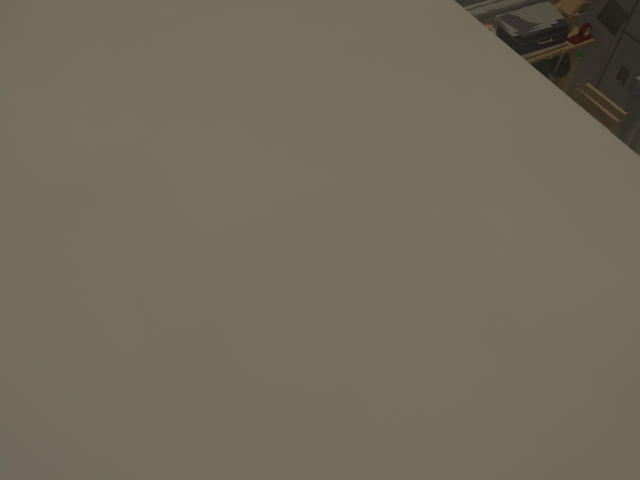

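The scene view shows the carousel around (282,270): hand wheel (275,232), a red-ringed tool in front at (290,280). The spray can is at (354,230) and the stand at (400,225), with the yellow ring near (410,215). Two turquoise decoys with red tops stand at (173,305) and (226,322). The top view is blocked by the arm link.

```bash
cat > h.py <<'E'
from bench import r
import cv2,numpy as np
from scipy.spatial.transform import Rotation as R
def pose(n):
    c=r.get_calibration(n); f=240/np.tan(np.radians(c["fovy"]/2))
    if n=="wrist":
        s=r.sense(); T=np.eye(4); T[:3,:3]=R.from_euler("xyz",s["tcp_rot"],degrees=True).as_matrix(); T[:3,3]=s["tool_pos"]
        T=T@c["tool_from_camera"]; return f,c["cx"],c["cy"],T[:3,:3],T[:3,3]
    return f,c["cx"],c["cy"],R.from_euler("xyz",c["rotation"],degrees=True).as_matrix(),c["position"]
def ray(P,u,v):
    f,cx,cy,M,t=P; d=np.stack([(np.asarray(u)-cx)/f,-(np.asarray(v)-cy)/f,-np.ones(np.shape(u))],-1); return d@M.T
def onz(P,u,v,z):
    d=ray(P,u,v); return P[4]+d*((z-P[4][2])/d[...,2])[...,None]
def cloud(P,d):
    v,u=np.mgrid[0:480,0:640]; return P[4]+ray(P,u,v)*d[...,None]
def proj(P,X):
    f,cx,cy,M,t=P; q=(np.asarray(X,float)-t)@M; return np.stack([cx-f*q[...,0]/q[...,2],cy+f*q[...,1]/q[...,2]],-1)
def snap(n,name):
    P=pose(n); p,d=r.snapshot(n); cv2.imwrite(f"pics/{name}.png",p[:,:,::-1]); np.savez(f"{name}.npz",p=p,d=d,f=P[0],cx=P[1],cy=P[2],M=P[3],t=P[4]); return P,p,d
def load(name):
    z=np.load(f"{name}.npz"); return (float(z["f"]),float(z["cx"]),float(z["cy"]),z["M"],z["t"]),z["p"],z["d"]
E
python3 - <<'E'
from h import *
z=np.load("scene0.npz");d=z["d"];P=pose("scene");C=cloud(P,d)
for n,u,v in [("wheel",275,232),("redring",290,272),("hub plate",282,285),("can top",354,198),("can base",354,262),("tin",400,267),("yel",410,215),("block",350,297),("decoy1",226,315),("decoy2",173,298),("bench",330,320),("column",400,195),("wrench",200,360),("farnut",305,243),("pocket",317,272)]:
    print(n,d[v,u].round(),C[v,u].round())
Pm=z["p"][150:330,210:450]; cv2.imwrite("pics/c1.png",cv2.resize(Pm[:,:,::-1],None,fx=3.3,fy=3.3,interpolation=cv2.INTER_CUBIC))
E
```

```text
wheel 1159.0 [552.  86. 183.]
redring 1126.0 [463. 107. 110.]
hub plate 1217.0 [524.  94.  26.]
can top 1242.0 [ 507. -160.  221.]
can base 1307.0 [ 474. -137.   27.]
tin 1287.0 [ 370. -225.   24.]
yel 1389.0 [ 467. -374.  107.]
block 1162.0 [360. -11.  29.]
decoy1 1027.0 [453. 305.  83.]
decoy2 1090.0 [600. 372.  80.]
bench 1127.0 [349.  69.   1.]
column 1417.0 [ 529. -391.  150.]
wrench 1009.0 [437. 392.   7.]
farnut 1270.0 [565. -23.  98.]
pocket 1231.0 [485.  -1.  48.]
```

View pics/c1.png

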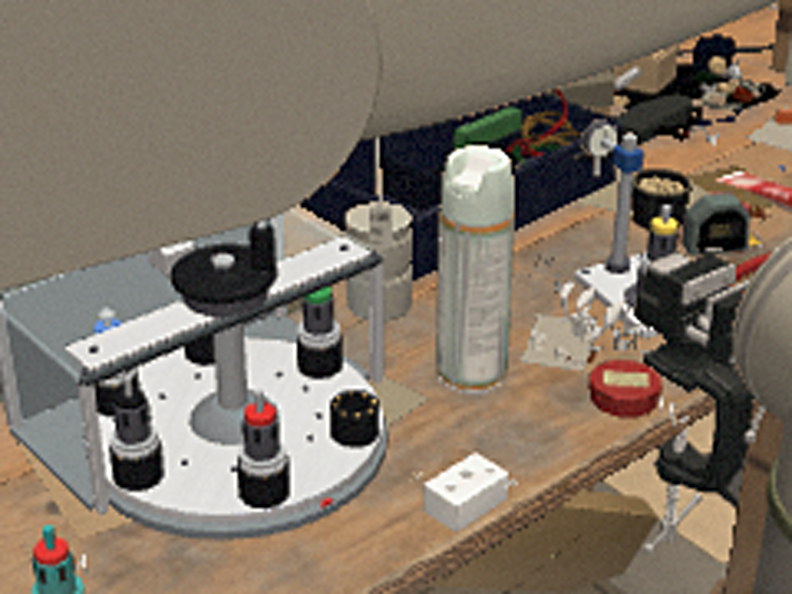

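Crop: the empty pocket (no tool, brass pads) is at crop (355,397). The red-ringed tool with the dark nut is at (260,415); the turquoise-bodied ones, such as (50,550), are not meant. The knob is at (262,240), the red pointer at (325,503) and the yellow ring at (663,225).

```bash
python3 - <<'E'
from h import *
z=np.load("scene0.npz");P=pose("scene");p=z["p"]
g=lambda u,v,h:onz(P,210+u/3.3,150+v/3.3,h)[:2].round(1)
A=g(222,263,181); print("axis",A)
for n,u,v,h in [("knobtop",262,225,205),("empty",355,397,58),("red",260,413,104),("green",319,295,104),("pointer",325,503,25),("yellow",664,228,96),("colcarr",629,150,138),("canTop",476,155,225)]:
    q=g(u,v,h);w=q-A;print(n,q,np.hypot(*w).round(),np.degrees(np.arctan2(w[1],w[0])).round(1))
E
```

```text
axis [560.9  72.8]
knobtop [555.3  34.9] 38.0 -98.4
empty [479.3   1.4] 108.0 -138.8
red [460.7 113. ] 108.0 158.1
green [570.3 -33.6] 107.0 -85.0
pointer [418.1  84.4] 143.0 175.4
yellow [ 459.4 -371.9] 456.0 -102.9
colcarr [ 541.3 -410.1] 483.0 -92.3
canTop [ 505.  -158.8] 238.0 -103.6
```

```bash
python3 -m inch '[0.027,-0.037,0.014,0,0,0.8,0,0.027,-0.037,0.014,0,0,0.8,0,0.027,-0.037,0.014,0,0,0.8,0,0.027,-0.037,0.014,0,0,0.8,0,0.027,-0.037,0.014,0,0,0.8,0,0.027,-0.037,0.014,0,0,0.8,0,0.027,-0.037,0.014,0,0,0.8,0,0.027,-0.037,0.014,0,0,0.8,0,0.027,-0.037,0.014,0,0,0.8,0,0.027,-0.037,0.014,0,0,0.8,0]'; python3 -m inch '[0.023,-0.031,0.008,0,0,0,0,0.023,-0.031,0.008,0,0,0,0,0.023,-0.031,0.008,0,0,0,0,0.023,-0.031,0.008,0,0,0,0,0,0,0,0,0,0,0,0,0,0,0,0,0,0,0,0,0,0,0,0,0]'; python3 - <<'E'
from h import *
P,p,d=snap("wrist","w1"); print(P[4])
Q,p,d=snap("top","t1"); Q,p,d=snap("scene","s1")
E
```

```text
time: 1.1
tool_pos: [408.4, 212.2, 371.6]
tcp_rot: [-180.0, -0.0, 174.8]
ft_force: [1.4, 1.0, -0.2]
finger_gap: 85.4
time: 1.8
tool_pos: [499.4, 90.5, 402.8]
tcp_rot: [180.0, -0.1, 174.7]
ft_force: [-0.6, -0.4, -0.1]
finger_gap: 85.3
[429.8711357   97.42482277 545.61484869]
```

View pics/w1.png

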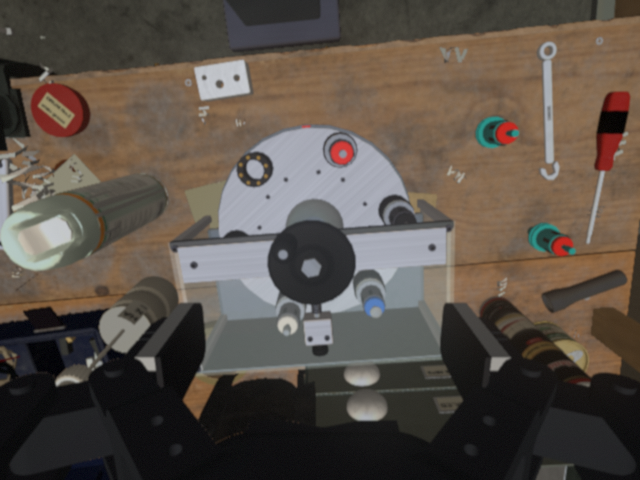

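Wrist view: empty pocket at (254,168), red ring at (341,152), red pointer at (305,127), hand wheel at (311,262), knob top at about (283,254). The turquoise decoys are off to the right at (497,132) and (551,240).

```bash
python3 - <<'E'
from h import *
P,p,d=load("w1");C=cloud(P,d);Z=C[...,2]
v,u=np.mgrid[0:480,0:640]
def rep(n,m,h=None):
    q=C[m];print(n,m.sum(),"px",u[m].mean().round(1),v[m].mean().round(1),"mean",q.mean(0).round(1))
    (c,rad)=cv2.minEnclosingCircle(q[:,:2].astype(np.float32));print("   encl",np.round(c,1),round(rad,1),"z pct",np.percentile(q[:,2],[5,50,95]).round(1))
box=lambda a,b,c,e:(u>a)&(u<b)&(v>c)&(v<e)
rep("wheel",box(260,362,215,305)&(Z>165)&(Z<190))
rep("knob",box(260,362,215,305)&(Z>200))
rep("emptyrim",box(230,280,145,192)&(Z>48)&(Z<70))
hsv=cv2.cvtColor(p,cv2.COLOR_RGB2HSV).astype(int);H,S,V=hsv[...,0],hsv[...,1],hsv[...,2]
brass=box(230,280,145,192)&(H>12)&(H<32)&(S>90)&(V>70)
rep("brass",brass); c=cv2.minEnclosingCircle(np.argwhere(brass)[:,::-1].astype(np.float32));print(c, onz(P,*c[0],58))
red=box(320,365,130,170)&((H<8)|(H>172))&(S>140)
rep("red",red)
rep("pointer",box(295,315,120,135)&((H<8)|(H>172))&(S>100))
# table disc edge
m=box(200,425,110,225)&(Z>20)&(Z<32);rep("table",m)
# fit rims of other tools
for n,b,lo,hi in [("blue",(360,395,285,325),0,0),("white",(270,305,310,340),0,0)]:
    m=box(*b)&(Z>90);rep(n,m)
T,pt,dt=load("t1");print("top clear?",pt.std(), np.percentile(dt,[5,50,95]))
for n,X in [("axis",[561,73,58]),("stand",[459,-372,50])]: print(n,proj(T,np.array(X)),proj(load("s1")[0],np.array(X)))
E
```

```text
wheel 5274 px 314.2 263.2 mean [557.8  77.4 177.9]
   encl [558.7  73.9] 44.3 z pct [175.2 177.2 185.3]
knob 564 px 285.5 250.5 mean [522.9  57.3 238.1]
   encl [486.2  74.3] 60.9 z pct [204.5 218.6 545.6]
emptyrim 623 px 253.4 169.1 mean [472.4   9.   56.6]
   encl [473.    8.3] 20.9 z pct [54.2 56.8 58.5]
brass 115 px 252.6 169.4 mean [472.6   8.1  57.5]
   encl [473.1   8.5] 18.8 z pct [56.1 57.4 58.9]
((253.2753143310547, 169.38607788085938), 15.695281982421875) [472.50235636   8.98816335  58.        ]
red 340 px 341.3 151.9 mean [458.1 114.8 110.4]
   encl [449.3 109.4] 22.8 z pct [106.4 107.8 109.3]
pointer 17 px 305.5 125.7 mean [427.3  75.5  14.3]
   encl [427.1  75.6] 4.5 z pct [11.7 14.4 16.4]
table 11539 px 309.9 182.3 mean [499.1  74.3  26.1]
   encl [533.5  74.4] 148.0 z pct [24.4 26.  27.9]
blue 1326 px 377.5 305.0 mean [623.3 140.1 145.8]
   encl [539.1 127.4] 113.3 z pct [143.7 144.9 146.1]
white 986 px 287.5 325.0 mean [637.5  39.4 147.5]
   encl [542.3  58.5] 119.0 z pct [143.6 144.9 146.5]
top clear? 15.681798639376323 [112.27250557 144.26053619 209.8091568 ]
axis [276.04025528 248.78177514] [279.82513023 267.25642352]
stand [398.37017546 228.0489195 ] [409.94107526 231.6011888 ]
```

```bash
python3 - <<'E'
from h import *
P,p,d=load("w1");C=cloud(P,d);Z=C[...,2]
v,u=np.mgrid[0:480,0:640]
A=np.array([558.7,73.9])
def ang(n,q):w=np.asarray(q)[:2]-A;print(n,np.round(q,1),np.hypot(*w).round(1),(np.degrees(np.arctan2(w[1],w[0]))%360).round(1))
m=(u>265)&(u<310)&(v>235)&(v<275)&(Z>212)&(Z<226);q=C[m];print(m.sum());ang("knob",q.mean(0));ang("knobc",np.r_[cv2.minEnclosingCircle(q[:,:2].astype(np.float32))[0],0])
m=(u>265)&(u<310)&(v>235)&(v<275)&(Z>195)&(Z<226);print(u[m].min(),u[m].max(),v[m].min(),v[m].max())
ang("red",onz(P,341.3,151.9,108))
ang("empty",[472.7,8.6]);ang("ptr",[427.2,75.5])
# guard front edge direction
m=(u>170)&(u<455)&(v>215)&(v<290)&(Z>138)&(Z<150);q=C[m][:,:2];print(m.sum());
r_=cv2.minAreaRect(q.astype(np.float32));print(r_, cv2.boxPoints(r_).round(1).tolist())
E
```

```text
453
knob [530.3  54.2 218.3] 34.6 214.7
knobc [531.9  53.6   0. ] 33.6 217.1
272 296 236 263
red [458.3 115.  108. ] 108.5 157.7
empty [472.7   8.6] 108.0 217.2
ptr [427.2  75.5] 131.5 179.3
11359
((570.4395751953125, 73.90377807617188), (301.1278381347656, 76.98607635498047), 88.61807250976562) [[528.2999877929688, -75.69999694824219], [605.2999877929688, -77.5], [612.5999755859375, 223.5], [535.5999755859375, 225.39999389648438]]
```

```bash
python3 -m inch '[0.0108,-0.0123,-0.044,0,0,1.4,0,0.0108,-0.0123,-0.044,0,0,1.4,0,0.0108,-0.0123,-0.044,0,0,1.4,0,0,0,-0.040,0,0,0,0,0,0,-0.040,0,0,0,0,0,0,0,0,0,0,0,0,0,0,0,0,0,0]'
```

```text
time: 2.65
tool_pos: [531.7, 53.7, 191.7]
tcp_rot: [-180.0, -0.1, 179.0]
ft_force: [0.6, 0.1, 1.3]
finger_gap: 85.2
```

```bash
python3 -m inch '[0,0,0,0,0,0,255,0,0,0,0,0,0,255,0,0,0,0,0,0,255,0,0,0,0,0,0,255,0,0,0,0,0,0,255,0,0,0,0,0,0,255,0,0,0,0,0,0,255]' 30
```

```text
time: 3.35
tool_pos: [532.7, 52.9, 192.3]
tcp_rot: [-180.0, 0.1, 178.9]
ft_force: [-1.6, -1.6, 5.4]
finger_gap: 20.2
```

```bash
python3 -m inch '[-0.0025,0.0038,0,0,0,0,255,-0.0020,0.0041,0,0,0,0,255,-0.0014,0.0043,0,0,0,0,255,-0.0008,0.0044,0,0,0,0,255,-0.0002,0.0046,0,0,0,0,255,0,0,0,0,0,0,255,0,0,0,0,0,0,255,0,0,0,0,0,0,255]'; python3 -c "
from h import *
snap('scene','s2');P,p,d=snap('wrist','w2')"
```

```text
time: 4.15
tool_pos: [525.7, 75.0, 192.3]
tcp_rot: [179.9, 0.1, 178.9]
ft_force: [-0.4, 2.7, 5.8]
finger_gap: 20.3
```

View pics/w2.png

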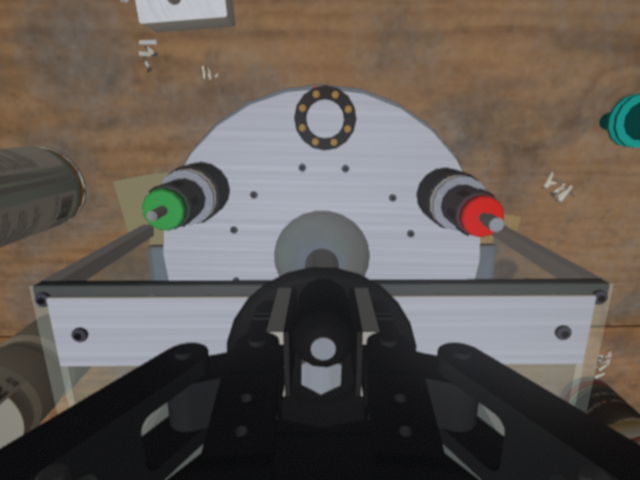

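The empty pocket is now at the front, at (325,117), between green (165,208) and red (482,215). Next I measure it, then release the knob.

```bash
python3 - <<'E'
from h import *
P,p,d=load("w2");C=cloud(P,d);Z=C[...,2];v,u=np.mgrid[0:480,0:640]
m=(u>285)&(u<365)&(v>78)&(v<160)&(Z>50)&(Z<66);q=C[m];print(m.sum(),np.percentile(q[:,2],[5,50,95]).round(1))
c=cv2.minEnclosingCircle(q[:,:2].astype(np.float32));print("rim",c)
g=((p.astype(int).max(2))<90)&(u>285)&(u<365)&(v>78)&(v<160)
e=cv2.fitEllipse(max(cv2.findContours(g.astype(np.uint8),0,1)[0],key=len));print(e,onz(P,*e[0],58))
m=(u>30)&(u<615)&(v>270)&(v<420)&(Z>140)&(Z<149);r_=cv2.minAreaRect(C[m][:,:2].astype(np.float32));print(r_,cv2.boxPoints(r_).round(1).tolist())
w=np.array(onz(P,*e[0],58)[:2])-[558.7,73.9];print(np.hypot(*w),np.degrees(np.arctan2(w[1],w[0])))
E
python3 -m inch '[0,0,0,0,0,0,0,0,0,0,0,0,0,0,0,0,0,0,0,0,0,0,0,0,0,0,0,0,0,0,0,0,0,0,0,0,0,0.030,0,0,0,0,0,0,0.040,0,0,0,0,0,0,0.040,0,0,0,0]'
```

```text
1983 [55.8 57.  58.2]
rim ((450.8759460449219, 78.53744506835938), 20.836841583251953)
((324.8485412597656, 117.03070831298828), (59.07386779785156, 62.95145797729492), 1.6843734979629517) [450.38094695  78.51642234  58.        ]
((575.4193725585938, 73.81494903564453), (302.00128173828125, 84.67369842529297), 89.21331024169922) [[531.0, -76.5999984741211], [615.7000122070312, -77.80000305175781], [619.7999877929688, 224.1999969482422], [535.2000122070312, 225.39999389648438]]
108.41738149312536 177.55960248643726
time: 5.05
tool_pos: [524.7, 74.2, 301.9]
tcp_rot: [-180.0, -0.1, 178.9]
ft_force: [0.1, -0.4, -0.5]
finger_gap: 85.2
```

```bash
python3 -m inch '[-0.0093,-0.0433,0,0,0,-2.4,0,-0.0093,-0.0433,0,0,0,-2.4,0,-0.0093,-0.0433,0,0,0,-2.4,0,-0.0093,-0.0433,0,0,0,-2.4,0,-0.0093,-0.0433,0,0,0,-2.4,0,-0.0093,-0.0433,0,0,0,-2.4,0,-0.0093,-0.0433,0,0,0,-2.4,0,-0.0093,-0.0433,0,0,0,-2.4,0,-0.0093,-0.0433,0,0,0,-2.4,0,-0.0093,-0.0433,0,0,0,-2.4,0]'; python3 -m inch '[0,0,0,0,0,0,0,0,0,0,0,0,0,0,0,0,0,0,0,0,0]';python3 -c "
from h import *
snap('scene','s3');snap('top','t3');P,p,d=snap('wrist','w3')"
```

```text
time: 6.05
tool_pos: [431.6, -360.5, 301.3]
tcp_rot: [180.0, 0.0, 154.8]
ft_force: [0.5, 0.5, 0.4]
finger_gap: 85.0
time: 6.35
tool_pos: [432.5, -358.0, 301.2]
tcp_rot: [180.0, -0.0, 155.0]
ft_force: [-0.2, 0.1, 0.5]
finger_gap: 85.5
```

View pics/w3.png

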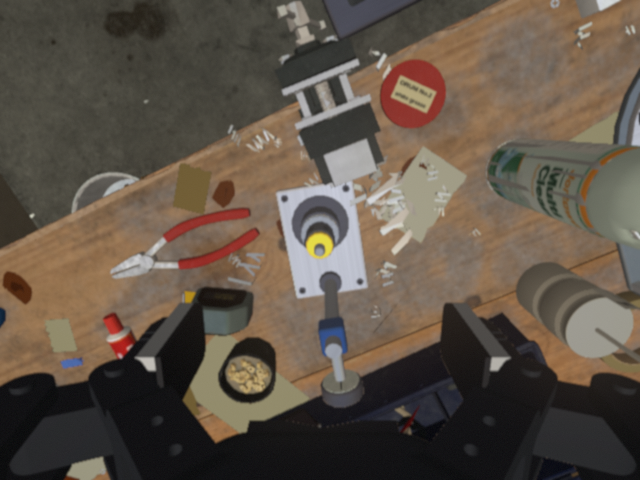

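Yellow ring at (320,243) on the stand, plate corners (277,192), (350,182), (368,288), (297,297), column base (330,285), blue carriage (333,335). A vise stands in front at (340,130).

```bash
python3 - <<'E'
from h import *
P,p,d=load("w3");C=cloud(P,d);Z=C[...,2];v,u=np.mgrid[0:480,0:640]
box=lambda a,b,c,e:(u>a)&(u<b)&(v>c)&(v<e)
hsv=cv2.cvtColor(p,cv2.COLOR_RGB2HSV).astype(int);H,S,V=hsv[...,0],hsv[...,1],hsv[...,2]
y=box(300,340,225,262)&(H>20)&(H<36)&(S>130)
print("yel z",np.percentile(Z[y],[5,50,95]).round(1)); n,l,st,ce=cv2.connectedComponentsWithStats(y.astype(np.uint8));k=1+st[1:,4].argmax();print(st[k],ce[k],onz(P,*ce[k],100))
s0=np.load("scene0.npz");
t=box(300,340,225,262)&(Z>96)&(Z<101);c=cv2.minEnclosingCircle(C[t][:,:2].astype(np.float32));print("ring top",t.sum(),c)
for lo,hi,nm in [(44,54,"rim"),(55,64,"flangetop"),(8,16,"plate"),(60,92,"nut")]:
    m=box(270,375,175,300)&(Z>lo)&(Z<hi)
    if m.sum()>20:
        q=C[m][:,:2].astype(np.float32);print(nm,m.sum(),np.percentile(C[m][:,2],[5,50,95]).round(1),cv2.minEnclosingCircle(q),cv2.minAreaRect(q))
m=box(315,350,310,352)&(Z>120)&(Z<155);print("carriage",C[m].mean(0))
m=box(320,342,270,300)&(Z>20)&(Z<120);print("col",C[m].mean(0))
print("vise zmax",np.percentile(Z[box(280,385,40,182)],[50,90,99]))
for n in("s3","t3"):
    Q,pp,dd=load(n); print(n,proj(Q,np.array([[459,-372,96],[559,74,58]])))
E
```

```text
yel z [ 98.3  99.8 101.1]
[306 232  27  26 433] [319.19168591 243.05542725] [ 460.5095728  -373.56105162  100.        ]
ring top 431 ((462.71588134765625, -374.26470947265625), 12.571697235107422)
rim 273 [45.2 49.  53.3] ((472.407958984375, -368.70074462890625), 62.215126037597656) ((468.09686279296875, -377.4148864746094), (40.292701721191406, 122.67106628417969), 63.67733383178711)
flangetop 417 [57.8 60.  62.2] ((471.0491027832031, -368.2152404785156), 62.86483383178711) ((467.0592041015625, -376.6719970703125), (37.224796295166016, 124.40847778320312), 64.74163055419922)
plate 5376 [10.3 12.  14.7] ((486.1959533691406, -368.8891906738281), 83.12787628173828) ((482.9817199707031, -369.33642578125), (109.01888275146484, 137.80255126953125), 73.24285125732422)
nut 612 [60.2 69.9 91.2] ((470.56048583984375, -367.42376708984375), 63.56591033935547) ((466.1529846191406, -376.2519836425781), (37.00543975830078, 126.41702270507812), 64.7587890625)
carriage [ 523.08093624 -390.45953324  145.16554339]
col [ 525.71222421 -390.98787344   38.62187359]
vise zmax [ 74.62491804 106.91027413 108.53586766]
s3 [[411.33415771 219.12346386]
 [279.9489281  267.6925158 ]]
t3 [[400.01680793 219.95930804]
 [276.01672644 249.28494435]]
```

```bash
python3 - <<'E'
from h import *
P,p,d=load("w3");C=cloud(P,d);Z=C[...,2];v,u=np.mgrid[0:480,0:640]
box=lambda a,b,c,e:(u>a)&(u<b)&(v>c)&(v<e)
for lo,hi in [(46,53),(56,63)]:
    m=box(285,352,190,258)&(Z>lo)&(Z<hi);q=C[m][:,:2]
    print(m.sum(),cv2.minEnclosingCircle(q.astype(np.float32)))
m=box(270,375,175,264)&(abs(Z-12)<3);q=C[m][:,:2];rr=cv2.minAreaRect(q.astype(np.float32));print(rr)
# scene view of the yellow ring -> two-view triangulation
S,ps,ds=load("s3");S0=pose("scene");s0=np.load("scene0.npz")["p"]
h=cv2.cvtColor(s0,cv2.COLOR_RGB2HSV).astype(int);y=(u>395)&(u<425)&(v>205)&(v<230)&(h[...,0]>20)&(h[...,0]<36)&(h[...,1]>110)&(h[...,2]>90)
cs=np.argwhere(y).mean(0)[::-1];print(y.sum(),cs)
a,b=ray(P,319.2,243.06),ray(S0,*cs);k=np.linalg.lstsq(np.c_[a,-b],S0[4]-P[4],rcond=None)[0];print((P[4]+a*k[0]).round(1),(S0[4]+b*k[1]).round(1))
E
```

```text
193 ((462.1744079589844, -374.58154296875), 20.74015235900879)
347 ((462.45263671875, -374.3805236816406), 18.939437866210938)
((465.1763000488281, -368.52130126953125), (107.82196807861328, 100.19082641601562), 66.91240692138672)
35 [410.82857143 218.05714286]
[ 461.1 -373.8   98. ] [ 462.2 -373.1   98.2]
```

```bash
python3 -m inch '[0.010,-0.0054,-0.035,0,0,3.3,0,0.010,-0.0054,-0.035,0,0,3.3,0,0.010,-0.0054,-0.035,0,0,3.4,0,0,0,-0.035,0,0,0,0,0,0,0,0,0,0,0,0,0,0,0,0,0,0]'
```

```text
time: 7.1
tool_pos: [462.4, -374.0, 161.6]
tcp_rot: [180.0, -0.1, 165.0]
ft_force: [0.5, 0.5, 0.6]
finger_gap: 85.6
```

```bash
python3 -m inch '[0,0,-0.040,0,0,0,0,0,0,-0.036,0,0,0,0,0,0,-0.020,0,0,0,0,0,0,0,0,0,0,0,0,0,0,0,0,0,120,0,0,0,0,0,0,255,0,0,0,0,0,0,255,0,0,0,0,0,0,255,0,0,0,0,0,0,255,0,0,0,0,0,0,255]' 50
```

```text
time: 8.1
tool_pos: [463.1, -375.9, 67.1]
tcp_rot: [-179.9, 0.1, 164.9]
ft_force: [-0.5, -0.3, 5.6]
finger_gap: 26.4
```

```bash
python3 -m inch '[0,0,0,0,0,0,255,0,0,0.015,0,0,0,255,0,0,0.025,0,0,0,255,0,0,0.035,0,0,0,255,0,0,0.040,0,0,0,255,0,0,0.040,0,0,0,255,0,0,0.040,0,0,0,255,0,0,0.040,0,0,0,255,0,0,0,0,0,0,255]'
```

```text
time: 9.0
tool_pos: [464.1, -376.6, 309.4]
tcp_rot: [-179.7, 0.6, 164.9]
ft_force: [0.9, -0.5, -0.8]
finger_gap: 26.5
```

```bash
python3 -m inch '[-0.001,0.020,0,0,0,1.2,255,-0.001,0.040,0,0,0,1.2,255,-0.001,0.045,0,0,0,1.2,255,-0.001,0.045,0,0,0,1.2,255,-0.001,0.045,0,0,0,1.2,255,-0.001,0.045,0,0,0,1.2,255,-0.001,0.045,0,0,0,1.2,255,-0.001,0.045,0,0,0,1.2,255,-0.001,0.045,0,0,0,1.2,255,-0.001,0.040,0,0,0,1.2,255]'; python3 -m inch '[-0.001,0.025,0,0,0,1.2,255,-0.001,0.014,-0.01,0,0,0,255,0,0,-0.03,0,0,0,255,0,0,-0.04,0,0,0,255,0,0,-0.04,0,0,0,255,0,0,0,0,0,0,255,0,0,0,0,0,0,255,0,0,0,0,0,0,255]'; python3 -c "
from h import *
P,p,d=snap('wrist','w4');snap('scene','s4')"
```

```text
time: 10.0
tool_pos: [451.4, 42.2, 300.4]
tcp_rot: [180.0, -0.0, 177.0]
ft_force: [1.5, 0.2, -1.9]
finger_gap: 26.2
time: 10.8
tool_pos: [451.8, 79.1, 183.1]
tcp_rot: [180.0, 0.2, 178.1]
ft_force: [-0.2, 0.3, -2.0]
finger_gap: 26.6
```

View pics/w4.png

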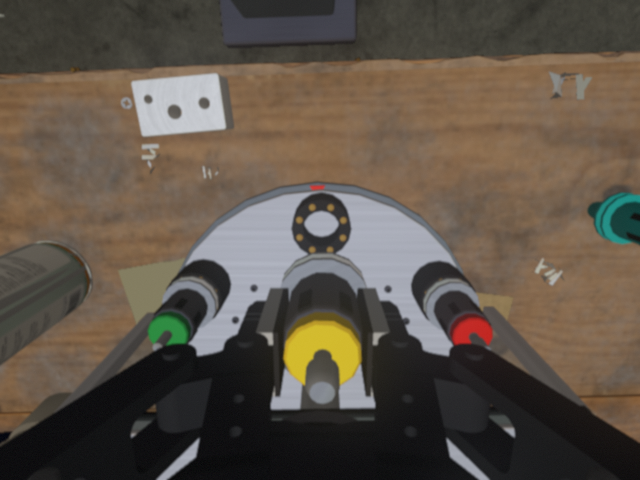

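The yellow tool hangs upright in the fingers, ring at (322,352). Pocket_0 is clear at (321,224) and the pointer is at (318,187).

```bash
cat > m.py <<'E'
from h import *
import sys
P,p,d=load(sys.argv[1]);C=cloud(P,d);Z=C[...,2];v,u=np.mgrid[0:480,0:640]
s=r.sense();print("tcp",s["tool_pos"].round(1),s["tcp_rot"].round(2))
box=lambda a,b,c,e:(u>a)&(u<b)&(v>c)&(v<e)
hsv=cv2.cvtColor(p,cv2.COLOR_RGB2HSV).astype(int);H,S,V=hsv[...,0],hsv[...,1],hsv[...,2]
b=(box(285,360,185,260)&(H>10)&(H<32)&(S>80)&(V>60)&(abs(Z-58)<6)).astype(np.uint8)
n,l,st,ce=cv2.connectedComponentsWithStats(b);k=[i for i in range(1,n) if st[i,4]>8];X=onz(P,ce[k][:,0],ce[k][:,1],58)[:,:2]
q=np.linalg.lstsq(np.c_[2*X,np.ones(len(X))],(X**2).sum(1),rcond=None)[0];print("pads",len(k),q[:2].round(1),np.sqrt(q[2]+q[:2]@q[:2]).round(1))
m=box(290,352,190,262)&(abs(Z-57)<5);print("rim",cv2.minEnclosingCircle(C[m][:,:2].astype(np.float32)),np.median(Z[m]))
m=box(305,330,180,195)&((H<8)|(H>172))&(S>120);print("ptr",C[m].mean(0).round(1))
zt=s["tool_pos"][2]
m=box(275,370,310,395)&(H>20)&(H<36)&(S>130);z=np.percentile(Z[m],50);mm=m&(abs(Z-z)<3);print("ring",m.sum(),z,cv2.minEnclosingCircle(C[mm][:,:2].astype(np.float32)))
m=box(270,375,240,300)&(abs(Z-(zt+3-10))<4);print("flangetop",m.sum(),np.median(Z[m]),cv2.minEnclosingCircle(C[m][:,:2].astype(np.float32)))
E
python3 m.py w4
```

```text
tcp [452.   79.1 183.1] [179.98   0.25 178.11]
pads 8 [450.8  78.5] 16.4
rim ((450.687255859375, 78.4231185913086), 20.86536979675293) 56.90037992703748
ptr [428.5  76.1  15.5]
ring 3677 215.6547520226857 ((451.1009216308594, 79.51424407958984), 12.710238456726074)
flangetop 1532 175.88505879391835 ((445.06231689453125, 79.94276428222656), 17.313539505004883)
```

```bash
python3 -m inch '[-0.0003,-0.001,-0.02,0,0,0,255,0,0,-0.03,0,0,0,255,0,0,-0.025,0,0,0,255,0,0,-0.008,0,0,0,255,0,0,-0.008,0,0,0,255,0,0,0,0,0,0,255]'
```

```text
time: 11.5
tool_pos: [450.5, 78.1, 89.8]
tcp_rot: [180.0, 0.0, 178.1]
ft_force: [0.2, -0.1, -1.4]
finger_gap: 26.2
```

```bash
python3 -m inch '[0,0,-0.006,0,0,0,255,0,0,-0.005,0,0,0,255,0,0,-0.003,0,0,0,255,0,0,0,0,0,0,255,0,0,0,0,0,0,255]'
```

```text
time: 12.0
tool_pos: [450.0, 78.1, 75.4]
tcp_rot: [-180.0, -0.0, 178.1]
ft_force: [-0.1, 0.4, -2.3]
finger_gap: 26.5
```

```bash
python3 -m inch '[0,0,-0.0015,0,0,0,255,0,0,0,0,0,0,255]'; python3 -m inch '[0,0,-0.001,0,0,0,255,0,0,0,0,0,0,255]'
```

```text
time: 12.2
tool_pos: [450.4, 78.1, 75.0]
tcp_rot: [180.0, 0.0, 178.1]
ft_force: [-4.8, 0.1, 8.8]
finger_gap: 26.4
time: 12.4
tool_pos: [450.6, 78.1, 74.8]
tcp_rot: [-180.0, 0.0, 178.1]
ft_force: [-8.8, -1.0, 18.0]
finger_gap: 26.4
```

```bash
python3 -m inch '[0,0,0.0015,0,0,0,255,0,0,0,0,0,0,0,0,0,0,0,0,0,0,0,0,0,0,0,0,0,0,0,0,0,0,0,0,0,0,0,0,0,0,0,0,0,0.02,0,0,0,0,0,0,0.04,0,0,0,0,0,0,0.045,0,0,0,0,0,0,0.045,0,0,0,0]'; python3 -c "
from h import *
P,p,d=snap('wrist','w5');snap('scene','s5')"
```

```text
time: 13.4
tool_pos: [449.4, 78.0, 225.5]
tcp_rot: [-180.0, -0.1, 178.1]
ft_force: [1.1, -0.2, -0.7]
finger_gap: 85.6
```

View pics/w5.png

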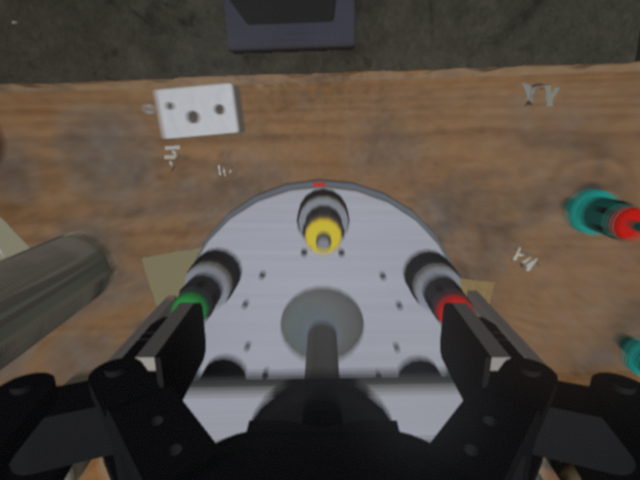

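```bash
python3 - <<'E'
from h import *
P,p,d=load("w5");C=cloud(P,d);Z=C[...,2];v,u=np.mgrid[0:480,0:640]
box=lambda a,b,c,e:(u>a)&(u<b)&(v>c)&(v<e)
hsv=cv2.cvtColor(p,cv2.COLOR_RGB2HSV).astype(int);H,S=hsv[...,0],hsv[...,1]
m=box(300,350,210,260)&(H>20)&(H<36)&(S>130);z=np.median(Z[m]);print("ring",z,cv2.minEnclosingCircle(C[m&(abs(Z-z)<3)][:,:2].astype(np.float32)))
for lo,hi in((53,61),(64,71)):
    m=box(290,355,185,260)&(Z>lo)&(Z<hi);print(lo,np.median(Z[m]),cv2.minEnclosingCircle(C[m][:,:2].astype(np.float32)))
E
python3 -m inch '[0.025,-0.001,0.01,0,0,0,0,0.035,-0.001,0,0,0,0,0,0.0145,-0.001,-0.015,0,0,0,0,0,0,-0.029,0,0,0,0,0,0,0,0,0,0,0,0,0,0,0,0,0,0]'
```

```text
ring 107.90485825162318 ((450.41619873046875, 78.82523345947266), 12.32806396484375)
53 57.06890335709346 ((450.67156982421875, 78.6084976196289), 20.890605926513672)
64 67.87230060203842 ((449.5523986816406, 78.71400451660156), 18.97177505493164)
time: 14.1
tool_pos: [523.6, 75.0, 189.6]
tcp_rot: [-180.0, -0.1, 178.1]
ft_force: [-0.3, -0.6, 0.6]
finger_gap: 85.4
```

```bash
python3 -m inch '[0.0008,0,0.002,0,0,0,0,0,0,0,0,0,0,255,0,0,0,0,0,0,255,0,0,0,0,0,0,255,0,0,0,0,0,0,255,0,0,0,0,0,0,255,0,0,0,0,0,0,255]' 45; python3 -m inch '[0.0001,-0.0046,0,0,0,0,255,0.0007,-0.0045,0,0,0,0,255,0.0013,-0.0043,0,0,0,0,255,0.0019,-0.0041,0,0,0,0,255,0.0024,-0.0039,0,0,0,0,255,0.0029,-0.0035,0,0,0,0,255,0.0033,-0.0031,0,0,0,0,255,0.0038,-0.0026,0,0,0,0,255,0,0,0,0,0,0,255,0,0,0,0,0,0,255]'; python3 - <<'E'
from h import *
P,p,d=snap("wrist","w6");C=cloud(P,d);Z=C[...,2];v,u=np.mgrid[0:480,0:640]
hsv=cv2.cvtColor(p,cv2.COLOR_RGB2HSV).astype(int);H,S=hsv[...,0],hsv[...,1]
m=((H<8)|(H>172))&(S>140)&(abs(Z-108)<3)&(np.hypot(C[...,0]-450,C[...,1]-76)<40);print(m.sum(),u[m].mean(),v[m].mean(),np.median(Z[m]),cv2.minEnclosingCircle(C[m][:,:2].astype(np.float32)))
for lo,hi in((64,71),):
    m=(Z>lo)&(Z<hi)&(np.hypot(C[...,0]-450,C[...,1]-76)<35);print(np.median(Z[m]),cv2.minEnclosingCircle(C[m][:,:2].astype(np.float32)))
E
```

```text
time: 14.8
tool_pos: [525.4, 75.1, 192.7]
tcp_rot: [-180.0, 0.0, 178.1]
ft_force: [-0.9, 0.2, 3.7]
finger_gap: 19.8
time: 15.8
tool_pos: [542.9, 43.9, 192.7]
tcp_rot: [-180.0, 0.2, 178.1]
ft_force: [3.1, -1.5, 1.8]
finger_gap: 20.0
1437 367.0306193458594 81.21920668058455 107.86451188170409 ((450.86383056640625, 71.74853515625), 12.434712409973145)
67.95465612732664 ((450.9046325683594, 71.83573150634766), 18.927223205566406)
```

```bash
python3 -m inch '[0,0,0,0,0,0,0,0,0,0,0,0,0,0,0,0,0,0,0,0,0,0,0,0,0,0,0,0,0,0,0.035,0,0,0,0,-0.020,0.006,0.020,0,0,0,0,-0.036,0.011,0,0,0,0,0,-0.035,0.011,0,0,0,0,0,0,0,0,0,0,0,0,0,0,0,0,0,0,0]'; python3 - <<'E'
from h import *
P,p,d=snap("wrist","w7");C=cloud(P,d);Z=C[...,2]
for n in (108,68): 
    m=(abs(Z-n)<3)&(np.hypot(C[...,0]-450.9,C[...,1]-72)<(17 if n==108 else 30));print(np.median(Z[m]),cv2.minEnclosingCircle(C[m][:,:2].astype(np.float32)))
cv2.imwrite("pics/c7.png",cv2.resize(p[150:330,180:500,::-1],None,fx=2.4,fy=2.4))
E
```

```text
time: 16.85
tool_pos: [450.4, 72.7, 247.6]
tcp_rot: [-180.0, 0.1, 178.2]
ft_force: [-0.0, -0.2, -0.1]
finger_gap: 85.7
107.71325291950092 ((450.64190673828125, 73.61180114746094), 12.682826042175293)
67.82596338204144 ((450.638916015625, 73.29814147949219), 18.8912410736084)
```

View pics/c7.png

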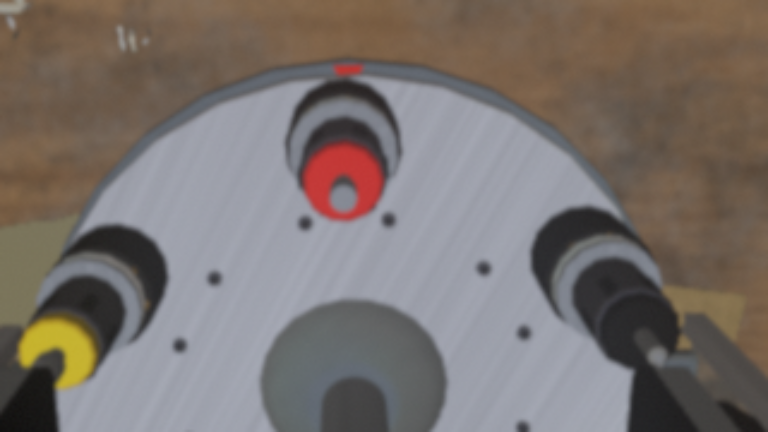

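The red-ringed tool with the dark nut is at the pointer (crop (345,180)), with yellow to its left at (57,352) and black to its right. The turquoise ones are out of frame, so this is the tool meant.

```bash
python3 -m inch '[0.0002,0.0007,-0.04,0,0,0,0,0,0,-0.045,0,0,0,0,0,0,-0.045,0,0,0,0,0,0,-0.03,0,0,0,0,0,0,-0.011,0,0,0,0,0,0,0,0,0,0,0]'; python3 -m inch '[0,0,0,0,0,0,120,0,0,0,0,0,0,255,0,0,0,0,0,0,255,0,0,0,0,0,0,255,0,0,0,0,0,0,255,0,0,0,0,0,0,255,0,0,0,0,0,0,255]' 50
```

```text
time: 17.5
tool_pos: [450.1, 72.9, 74.8]
tcp_rot: [-180.0, -0.2, 178.1]
ft_force: [-0.1, -0.1, -0.2]
finger_gap: 84.9
time: 18.2
tool_pos: [451.9, 73.3, 77.6]
tcp_rot: [180.0, 0.1, 178.1]
ft_force: [-0.9, 0.2, 5.8]
finger_gap: 26.1
```

```bash
python3 -m inch '[0,0,0.015,0,0,0,255,0,0,0.025,0,0,0,255,0,0,0.035,0,0,0,255,0,0,0.040,0,0,0,255,0,0,0.040,0,0,0,255,0,0,0.040,0,0,0,255,0,0,0.040,0,0,0,255,0,0,0,0,0,0,255]'; python3 -m inch '[0.001,-0.020,0,0,0,-1.2,255,0.001,-0.040,0,0,0,-1.2,255,0.001,-0.045,0,0,0,-1.2,255,0.001,-0.045,0,0,0,-1.2,255,0.001,-0.045,0,0,0,-1.2,255,0.001,-0.045,0,0,0,-1.2,255,0.001,-0.045,0,0,0,-1.2,255,0.001,-0.045,0,0,0,-1.2,255,0.001,-0.045,0,0,0,-1.2,255,0.001,-0.040,0,0,0,-1.2,255]'; python3 -m inch '[0.001,-0.025,0,0,0,-1.2,255,0,-0.0075,-0.01,0,0,0,255,0,0,-0.03,0,0,0,255,0,0,-0.04,0,0,0,255,0,0,-0.04,0,0,0,255,0,0,0,0,0,0,255,0,0,0,0,0,0,255,0,0,0,0,0,0,255]'; python3 - <<'E'
from h import *
P,p,d=snap("wrist","w8");C=cloud(P,d);Z=C[...,2]
v,u=np.mgrid[0:480,0:640]
print(r.sense()["tool_pos"].round(1))
for h,rad in((49,24),):
    m=(abs(Z-h)<4)&(np.hypot(C[...,0]-462.4,C[...,1]+374.3)<28);print("rim",m.sum(),np.median(Z[m]),cv2.minEnclosingCircle(C[m][:,:2].astype(np.float32)))
hsv=cv2.cvtColor(p,cv2.COLOR_RGB2HSV).astype(int);H,S=hsv[...,0],hsv[...,1]
m=((H<8)|(H>172))&(S>140)&(Z>170)&(Z<240);z=np.median(Z[m]);print("ring",m.sum(),z,cv2.minEnclosingCircle(C[m&(abs(Z-z)<3)][:,:2].astype(np.float32)))
E
```

```text
time: 19.0
tool_pos: [453.2, 73.3, 318.1]
tcp_rot: [180.0, 0.6, 178.1]
ft_force: [1.0, 0.7, -0.9]
finger_gap: 26.3
time: 20.0
tool_pos: [460.1, -343.8, 309.8]
tcp_rot: [180.0, -0.1, 166.0]
ft_force: [1.2, 0.4, -1.6]
finger_gap: 26.4
time: 20.8
tool_pos: [463.0, -374.9, 194.1]
tcp_rot: [-179.9, 0.2, 165.0]
ft_force: [-0.1, -0.1, -1.7]
finger_gap: 26.5
[ 463.3 -375.2  194.6]
rim 1515 48.8830809229994 ((462.7162780761719, -374.5868835449219), 20.947397232055664)
ring 3715 223.976594716219 ((461.9453125, -374.0177917480469), 12.758271217346191)
```

View pics/w8.png

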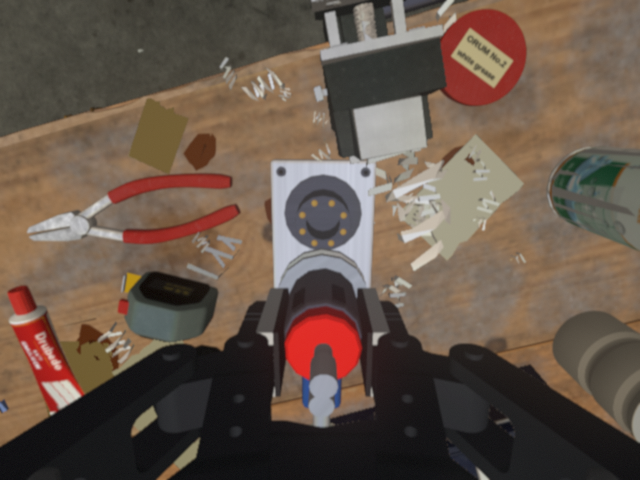

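The red tool hangs upright (ring (323,345)) over the empty stand pot at (323,212). The column is behind it, and the vise and tin are clear.

```bash
python3 -m inch '[0.0007,-0.0005,-0.03,0,0,0,255,0,0,-0.035,0,0,0,255,0,0,-0.025,0,0,0,255,0,0,-0.01,0,0,0,255,0,0,-0.008,0,0,0,255,0,0,0,0,0,0,255]'
```

```text
time: 21.45
tool_pos: [463.2, -375.3, 84.2]
tcp_rot: [-180.0, 0.1, 164.9]
ft_force: [-0.3, 0.6, -1.2]
finger_gap: 26.2
```

```bash
python3 -m inch '[0,0,-0.006,0,0,0,255,0,0,-0.005,0,0,0,255,0,0,-0.002,0,0,0,255,0,0,0,0,0,0,255,0,0,0,0,0,0,255]'; python3 -m inch '[0,0,-0.0015,0,0,0,255,0,0,0,0,0,0,255]'
```

```text
time: 21.95
tool_pos: [462.7, -374.9, 70.5]
tcp_rot: [-180.0, 0.0, 164.9]
ft_force: [0.3, 0.1, -2.4]
finger_gap: 26.7
time: 22.15
tool_pos: [463.0, -375.2, 69.8]
tcp_rot: [-180.0, 0.1, 164.9]
ft_force: [-1.8, 0.9, 4.4]
finger_gap: 26.1
```

Contact is beginning. One more millimetre down, then release and rise.

```bash
python3 -m inch '[0,0,-0.001,0,0,0,255,0,0,0,0,0,0,255]'; python3 -m inch '[0,0,0.001,0,0,0,255,0,0,0,0,0,0,0,0,0,0,0,0,0,0,0,0,0,0,0,0,0,0,0,0,0,0,0,0,0,0,0,0,0,0,0,0,0,0.02,0,0,0,0,0,0,0.04,0,0,0,0,0,0,0.045,0,0,0,0,0,0,0.045,0,0,0,0]'; python3 -m inch '[-0.01,0.005,0.04,0,0,0,0,-0.01,0.005,0.04,0,0,0,0,0,0,0,0,0,0,0,0,0,0,0,0,0,0,0,0,0,0,0,0,0]'; python3 - <<'E'
from h import *
P,p,d=snap("wrist","w9");C=cloud(P,d);Z=C[...,2]
for n,rr in((100,17),(60,28),(49,28)): 
    m=(abs(Z-n)<3)&(np.hypot(C[...,0]-462.6,C[...,1]+374.5)<rr);print(np.median(Z[m]),cv2.minEnclosingCircle(C[m][:,:2].astype(np.float32)))
S,p,d=snap("scene","s9");a=load("s1")[1]
cv2.imwrite("pics/c9.png",cv2.resize(p[150:330,210:450,::-1],None,fx=3.3,fy=3.3))
E
```

```text
time: 22.35
tool_pos: [463.2, -375.3, 69.7]
tcp_rot: [-180.0, 0.1, 164.9]
ft_force: [-4.8, 3.5, 10.4]
finger_gap: 26.3
time: 23.35
tool_pos: [462.2, -374.5, 219.9]
tcp_rot: [180.0, -0.1, 164.9]
ft_force: [0.9, -1.2, 0.5]
finger_gap: 85.6
time: 23.85
tool_pos: [442.3, -364.5, 297.4]
tcp_rot: [179.9, -0.1, 164.9]
ft_force: [-0.3, -0.5, -0.7]
finger_gap: 85.5
99.84638205987818 ((461.7947998046875, -374.70196533203125), 12.377145767211914)
59.922707252337915 ((461.7200622558594, -374.6908264160156), 18.909414291381836)
48.79050469759602 ((462.44317626953125, -374.6697692871094), 20.832195281982422)
```

View pics/c9.png

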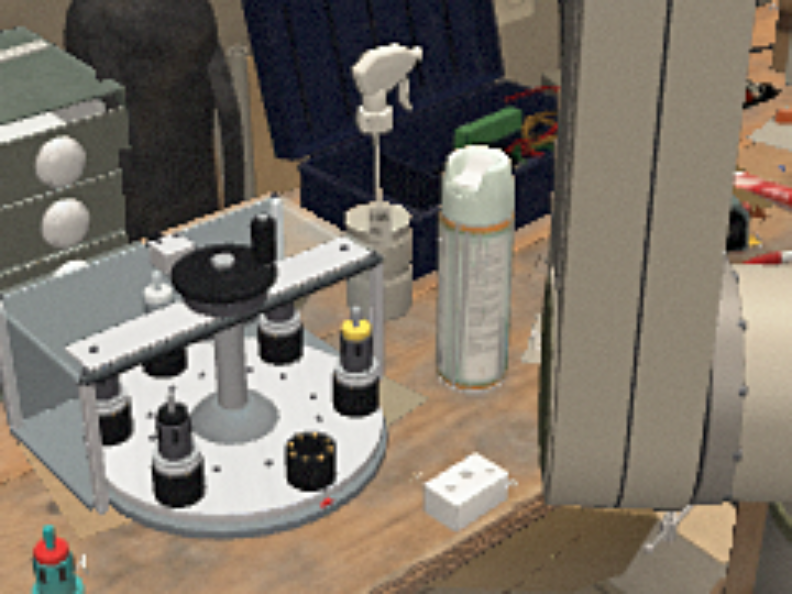

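The yellow tool is upright in its pocket at crop (356,360) and the red tool's pocket is empty at the front (310,455). The can, sprayer and block have not moved. The red tool's ring top is at 99.8 mm and 0.7 mm off the pot axis.

```bash
python3 -c "
from bench import r
print(r.hand_in())"
```

```text
the job is handed in; nothing more can be done
None
```

The tool change is done and handed in at about 24 s of the 72 s allowed; the hand-in gives no verdict.

I turned the carousel by its knob until the empty pocket was at the pointer and put the yellow tool in it. Then I turned it about 60° back the other way, took the red tool out at the pointer and seated it in the stand.

**Turns:** the empty pocket stopped about 3 mm from the loading place and the red tool about 2 to 4 mm from it. The limit is 12 mm.

**Red tool:** in the last wrist view it was 0.7 mm off the pot axis. Its ring top was at 99.8 mm, so its middle stood about 20 mm above the rim.

**Yellow tool:** measured just after it was placed, before the second turn. It was under 1.2 mm off the pocket axis, with its middle about 20 mm above the rim. The last scene picture still shows it upright in that pocket.

**Other tools and bystanders:** I judged these by eye only.
- The last scene picture shows the yellow and black tools upright and the white one partly, behind the guard. Green and blue are mostly hidden by the wheel and guard, but nothing touched them.
- The spray can, spray bottle and block look unmoved. The pliers and grease tin were last seen just before the red tool was seated. I did not check the nut cup, wrench or screwdriver again at the end.

**Disagreements:** two readings of the red tool's position at the loading place differed by about 1.5 mm, and I used the closer view for the grasp. No check failed. The top camera's first picture was blocked by the arm, and I did not use its later ones.

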